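Thread the ridge pole through the barn model's three frames

ROBOT

A 6-joint arm with a two-finger parallel gripper is mounted at the origin on the work surface. World frame = base frame: x ahead of the robot, y to its left, z up, the work surface at z = 0. Lengths are in mm, angles in rad, forces in N, time in s.
With the tool pointing down it reaches from about 350 to 975 mm from the base axis. Payload 7.1 kg.
Tool frame: the origin (TCP) lies midway between the tips of the shut fingers; the grasp point (between the pads) lies 19 mm behind it (ctrl.tcp_to_grasp is the distance from the TCP to the grasp point, in mm); z points along the fingers, y is the line along which they close (so a half turn about z gives the same grasp; the last joint's range is limited). The gripper opens to 88 mm and grips with 3 to 60 N. Pads are 20 mm wide; open, the fingers measure 115 mm over their backs; the gripper's body (75 mm by 178 mm) begins 61 mm behind the grasp point.
Start: joints at [-1.211, 0.423, 1.63, -0, 1.089, -0.019], TCP at [231.145, -580.669, 222.675] pointing down, gripper open.
Joint ranges: [-3, 3], [-0.9, 2.11], [0.09, 2.58], [-1.31, 4.45], [0.11, 2.69], [-2.54, 2.54]. Speed limits (rad/s): [2.39, 2.39, 3.01, 3.14, 3.14, 3.14].

INTERFACE

Orientations are given as a rotation vector (axis times angle).
In Python, from workcell import get_obs, cams, ticket, boxes_of, ctrl gives the robot as it stands.
- The arm moves only by the shell command python3 -m creep 'ROWS' [OPENING]. ROWS is JSON, one flat list of numbers, 4 for each row, row after row: the shift along the world's x, y, z in m, then the turn about the world's z in rad. In form: [tx, ty, tz, spin, tx, ty, tz, spin, ...]. A call has 1 to 10 rows; each row is the pose to reach, as a shift and turn from the pose commanded when the call began; what a row does not reach only later rows make up. A row lasts 1/12 s, in which the tool goes at most 41.7 mm and 7.16 degrees, less where a joint would pass 70% of its speed; a pose out of reach is approached as far as the arm can. A call with a gripper value outside its range is refused whole. OPENING is the opening, from 0 (shut) to 1 (fully open), set as the call begins (- or left out, the last holds). The fingers move at their own pace and stop on an object; the grip force is fixed at half the most. Time passes only in rows, so rows that repeat a pose let the fingers close. It gives the time, the measured TCP pose, the force, the opening and the grip force at its end, in the units of the state.
- get_obs(): the state, without advancing time (a new reading comes with each control period).
- cams.get_image(name): name is "scene" or "top" or "wrist"; returns (picture, depth): 384x512x3 uint8, red, green, blue; 384x512 float32, mm along the optical axis (not along the pixel's ray), 0 where there is no reading.
- cams.get_calibration(name): a dict with "mtx" (3x3 intrinsics, pixels), "R" (3x3) and "t" (3): a world point X has camera coordinates R X + t; the wrist camera has in their place "mount" (4x4, takes a point from camera to tool coordinates, whose origin is the TCP and whose axes are the flange's). Camera axes: x right, y down, z forward; pixel columns grow to the right and rows downward; lengths in mm; the calibration is good to about 2 mm. A picture is of the moment at which its call begins: read the wrist's pose just before it. get_calibration takes no time and is no camera call.
- ticket.close_job(): hands the job in; it is judged then, once.
Trained networks look in the newest picture that a camera, given by its name, has taken for a name from the list of things; names that differ only in an ending like _2 or _b are one class to them, and where a whole thing is asked for, a point or a joint stands for the part that bears it (a point fixed in the world has none). Each returns a list of dicts, best first, with "score" (0 to 1); they miss things now and then, are a little off and sometimes report something else, mostly with a low value. They report only what shows in the picture. A call takes as long as a camera call.
- boxes_of(camera, target): "centre" ([column, row] in pixels, amid what is visible of it).
The state is a dict: "t": time; "qpos": joint angles; "qvel": joint speeds; "joint_torque": joint torques, N m; "ee_pos": TCP position; "orientation": TCP orientation; "ft_force": force on the tool from outside, world axes, zero at the start; "moment": the same for the moment, N m; "width": finger opening in mm; "grasp_force": force on a finger pad.
Only numpy, scipy, OpenCV 4.12 (cv2) and the standard library are available. Lean on these libraries where they do the work, as an engineer would, in place of code of your own. Each camera call takes 0.05 s, during which the arm holds its last target. There are 200 camera calls.

TASK

The middle roof frame of the timber barn model has slid out of line: push it back until it stands flush with the two end frames, then thread the red-headed ridge pole nose first through the ridge holes of all three frames, starting from the end nearest the pole's rest, and push it fully home so that its red head sits against the first frame. Leave the mug, paint bottles and plywood stack where they are.

Things in the scene. Friction and masses are not known exactly. Their poses are not given: they have to be found in the camera images.
- house: Barn model, fixed: baseboard 170 (x) x 136 (y) x 10 mm with three portal frames. Origin: centre of the baseboard's underside, at table height; z up; y along the ridge, +y the end where the pole enters; x across. End frames are fixed at y = +45 mm (first) and -45 mm (last); the paler middle one at y = 0 slides along x and starts 7 to 16 mm off towards +x (not measured: feel or look); friction about 2 N; it stays where left.
- hole_first (a point): Centre of the entry mouth of the first frame's ridge hole, on its outer (+y) face at house (0, 49, 95) mm. Axes as the house's. Each frame is 110 mm wide (x), 8 mm thick (y), 112 mm tall; its top is a block 34 mm square with a round through hole 13 mm in diameter, centre 95 mm above the table, mouth on the +y side chamfered 2 mm.
- hole_last (a point): Centre of the exit mouth of the last frame's ridge hole, on its outer (-y) face at house (0, -49, 95) mm. Axes as the house's. Each frame, the middle one too, stands on two upright legs, 10 mm wide (x), rising from 10 to 68 mm above the table, with outer faces 55 mm either side of the frame's own middle: legs flush with the end frames' legs means in line.
- pole: Ridge pole, about 25 g: round wooden pole, 10 mm diameter, shank 130 mm long along its y axis, a red round head 18 mm across and 6 mm thick at its +y end; the nose (-y end) tapers to 4 mm over the last 10 mm. Origin: middle of the shank, on its axis. It lies level in its rest, axis 45 mm above the table, and lifts straight up.
- pole_nose (a point): Tip of the pole's nose, on the axis, 65 mm from the middle (pole -y).
- pole_collar (a point): Where the shank meets the inner face of the red head, on the axis, 65 mm from the middle (pole +y). When the pole is home this face touches the first frame's outer face.
- rest: Dark wooden pole rest, fixed to the table: foot 60 x 120 x 8 mm and two notched uprights, each 40 mm wide and 6 mm thick, 52 mm tall, at y = -40 and +52 mm along the pole (the pole's axes agree with the rest's at the start). Between the uprights the pole is free to grasp. Origin: under the pole's middle at table height.
- mug_mid (a point): White mug, 80 mm across, 92 mm tall; point half-way up. Leave it alone.
- paint_brown_mid (a point): Brown paint bottle, 52 mm across, 140 mm tall; point half-way up. Leave it alone.
- paint_black_mid (a point): Black paint bottle, 52 mm across, 140 mm tall; point half-way up. Leave it alone.
- ply_stack_mid (a point): Stack of plywood squares (one piece), 75 mm square, 21 mm tall; point half-way up. Leave it alone.

How it is judged (in metres and radians):
On the way:
1. the pole's nose has come through the first and the middle frame (y of pole_nose in the frame of house below -0.006 m and y of pole_collar in the frame of house above 0.07 m and x of pole_nose in the frame of house between -0.008 and 0.008 m and z of pole_nose in the frame of house between 0.087 and 0.103 m), for 0.1 s.
At the end, for the whole second after the job is handed in: The pole lies at rest through the holes of all three frames, nose out beyond the last one, the inner face of its red head within 3 mm of the first frame's outer face, both ends within 6 mm of the ridge line (y of pole_collar in the frame of house below 0.052 m and y of pole_nose in the frame of house below -0.076 m and x of pole_nose in the frame of house between -0.006 and 0.006 m and z of pole_nose in the frame of house between 0.089 and 0.101 m and x of pole_collar in the frame of house between -0.006 and 0.006 m and z of pole_collar in the frame of house between 0.089 and 0.101 m and linear speed of pole below 0.02 m/s); the robot touches nothing.
It fails at once if the white mug is moved more than 20 mm (distance of mug_mid from where it was at the start of the episode above 0.02 m).
It fails at once if the brown paint bottle is moved more than 20 mm (distance of paint_brown_mid from where it was at the start of the episode above 0.02 m).
It fails at once if the black paint bottle is moved more than 20 mm (distance of paint_black_mid from where it was at the start of the episode above 0.02 m).
It fails at once if the stack of plywood squares is moved more than 20 mm (distance of ply_stack_mid from where it was at the start of the episode above 0.02 m).
It also fails if it takes over 72 s, if anything falls off the work surface, if the arm or the gripper's body presses on something with over 40 N, if the wrist force passes 120 N, or if a joint passes its speed limit or range.

## Working session

There is one attempt and no reset: what is moved stays moved. The work goes in short steps, Python scripts to look and compute and a shell command to move; the robot and the scene stay as the last step left them, time stands still between calls to the robot, and variables do not carry over. Pictures are saved under pics/ and viewed, at most 10 in all, crops included, and the job is handed in when it is done.

```bash
mkdir -p pics; ls
cat > h.py <<'E'
import numpy as np, cv2
from workcell import get_obs, cams, ticket, boxes_of, ctrl
from scipy.spatial.transform import Rotation as Ro
def cam(name):
    o=get_obs(); im,d=cams.get_image(name); c=cams.get_calibration(name); K=np.array(c["mtx"])
    if "mount" in c:
        T=np.eye(4);T[:3,:3]=Ro.from_rotvec(o["orientation"]).as_matrix();T[:3,3]=o["ee_pos"];T=T@np.array(c["mount"])
    else:
        T=np.eye(4);T[:3,:3]=c["R"];T[:3,3]=c["t"];T=np.linalg.inv(T)
    return im,d,K,T
def cloud(d,K,T):
    v,u=np.mgrid[:d.shape[0],:d.shape[1]]
    P=np.stack([(u-K[0,2])/K[0,0]*d,(v-K[1,2])/K[1,1]*d,d],-1)@T[:3,:3].T+T[:3,3]
    P[d<=0]=np.nan
    return P
def save(n,im): cv2.imwrite('pics/'+n,im[...,::-1])
E
python3 - <<'E'
from h import *
for n in("top","scene"):
    im,d,K,T=cam(n); save(n+'.png',im); np.savez('/tmp/'+n,im=im,d=d,K=K,T=T); print(n,T[:3,3],T[:3,2])
    P=cloud(d,K,T)
    for t in("house","pole","rest","mug_mid","paint_brown_mid","paint_black_mid","ply_stack_mid"):
        for b in boxes_of(n,t)[:1]:
            c=np.round(b["centre"]).astype(int); print(t,round(b["score"],2),c,P[c[1],c[0]].round())
print(get_obs())
E
```

```text
pics
top [ 476.19438324  -15.49436451 1002.53827843] [ 0.16876436  0.01024286 -0.9856032 ]
house 0.58 [280 205] [611. -76.  11.]
pole 0.51 [149 239] [520. 279.  48.]
rest 0.92 [143 241] [516. 308.   6.]
mug_mid 0.62 [168 159] [752. 245.   3.]
paint_brown_mid 0.62 [408 249] [ 483. -388.   99.]
paint_black_mid 0.57 [399 186] [ 645. -383.   89.]
ply_stack_mid 0.75 [257 139] [804. -15.  16.]
scene [1519.86320101 -454.15050129 1070.00820399] [-0.64057186  0.30713743 -0.70379989]
house 0.78 [236 212] [611. -81.   6.]
pole 0.68 [285 250] [807. -25.  19.]
rest 0.87 [331 154] [514. 306.   6.]
mug_mid 0.95 [349 198] [767. 196.  81.]
paint_brown_mid 0.6 [109 210] [ 510. -415.   77.]
paint_black_mid 0.79 [128 253] [ 681. -409.   81.]
ply_stack_mid 0.94 [284 252] [812. -31.  20.]
{'t': 0.8, 'qpos': array([-1.21099511e+00,  4.23078985e-01,  1.62987898e+00,  2.16288646e-05,
        1.08860607e+00, -1.90078821e-02]), 'qvel': array([ 0.00098276,  0.00130101, -0.0002624 , -0.00093356,  0.00151594,
        0.00053634]), 'joint_torque': array([-1.60718289e-03, -5.44524586e+01, -2.74034089e+01,  6.44804304e-02,
        1.66768493e-02,  3.86690317e-06]), 'ee_pos': array([ 231.15754514, -580.67799058,  222.69646705]), 'orientation': array([3.08538850e+00, 5.91460447e-01, 3.72857469e-05]), 'ft_force': array([-0.48450934,  0.33008515, -0.41996503]), 'moment': array([-0.03206113,  0.04681218, -0.00788795]), 'grasp_force': 0.0, 'width': 87.65322924100754}
```

View pics/top.png

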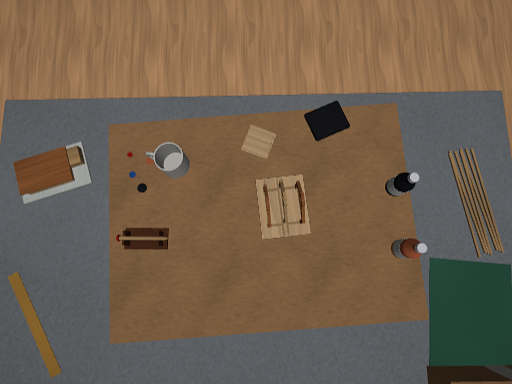

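View pics/scene.png

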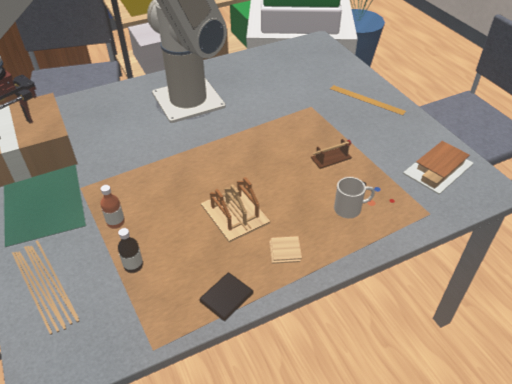

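Run:
```python
from h import *
z=np.load('/tmp/top.npz');P=cloud(z['d'],z['K'],z['T'])
def rects(name,m):
    n,l,s,c=cv2.connectedComponentsWithStats(m.astype(np.uint8))
    for i in range(1,n):
        if s[i,4]>25:
            q=P[l==i]; r=cv2.minAreaRect(q[:,:2].astype(np.float32)); print(name,s[i,4],np.round(r[0],1),np.round(r[1],1),round(r[2],1),'z',np.median(q[:,2]).round(1),'px',s[i,:4], 'rgb',np.median(z['im'][l==i],0))
X,Y,Z=P[...,0],P[...,1],P[...,2]
H=(abs(X-611)<160)&(abs(Y+76)<160)
rects('base',H&(Z>5)&(Z<16)); rects('tops',H&(Z>104)&(Z<120))
R=(abs(X-516)<120)&(abs(Y-300)<120)
rects('foot',R&(Z>4)&(Z<14)); rects('pole',R&(Z>38)&(Z<62))
```

```text
base 39 [761.3  -5.8] [60.3  7.6] 67.9 z 12.7 px [244 151  21   8] rgb [149. 123.  91.]
base 2229 [607.6 -83. ] [169.9 136.1] 5.7 z 8.5 px [255 175  56  65] rgb [162. 133. 100.]
tops 44 [614.  -82.2] [ 7.9 33.7] 89.1 z 110.3 px [283 192   4  14] rgb [143.5 113.5  78. ]
tops 44 [ 611.9 -127.7] [32.1  8.2] 5.6 z 109.8 px [300 193   5  13] rgb [113.5  70.   38. ]
tops 43 [602.4 -38.1] [32.8  7.7] 5.5 z 110.0 px [265 197   5  14] rgb [114.  69.  38.]
foot 240 [541.2 312.6] [90.4 22.6] 89.1 z 6.6 px [126 228  33   9] rgb [61. 34. 21.]
foot 48 [539.  251.7] [21.2 25.3] 89.2 z 6.5 px [160 228   8  10] rgb [63.  35.5 22. ]
foot 304 [506.4 301.2] [120.5  24.9] 89.2 z 6.5 px [124 240  44  10] rgb [62. 35. 21.]
pole 254 [515.6 299.8] [134.3  38.2] 80.5 z 47.5 px [116 231  52  15] rgb [122.  97.  66.]
```

The top view shows the house near pixel (283,206), and the pole in its rest at (147,239) with its red head on the left (world +y). The scene view confirms the layout: the ply stack lies just beyond the house on the +x side, and the mug and bottles are well clear. I'll move to the house's +x side now.

```bash
python3 -m creep '[0.23,0.275,0.06,0.65,0.23,0.275,0.06,0.65,0.23,0.275,0.06,0.65,0.23,0.275,0.06,0.65,0.23,0.275,0.06,0.65,0.23,0.275,0.06,0.65,0.23,0.275,0.06,0.65,0.23,0.275,0.06,0.65,0.23,0.275,0.06,0.65,0.23,0.275,0.06,0.65]' 0
python3 -m creep '[0.23,0.276,0,0.6415,0.23,0.276,0,0.6415,0.23,0.276,0,0.6415,0.23,0.276,0,0.6415,0.23,0.276,0,0.6415,0.23,0.276,0,0.6415,0.23,0.276,0,0.6415,0.23,0.276,0,0.6415,0.23,0.276,0,0.6415,0.23,0.276,0,0.6415]'
python3 - <<'E'
from h import *
im,d,K,T=cam("wrist"); save('w1.png',im); np.savez('/tmp/w1',im=im,d=d,K=K,T=T); print(T.round(2)); print(get_obs()['ee_pos'],get_obs()['orientation'])
P=cloud(d,K,T)
X,Y,Z=P[...,0],P[...,1],P[...,2]
print(np.nanmin(X),np.nanmax(X),np.nanmin(Y),np.nanmax(Y))
H=(abs(X-611)<160)&(abs(Y+76)<160)&(Z>104)&(Z<120)
n,l,s,c=cv2.connectedComponentsWithStats(H.astype(np.uint8))
for i in range(1,n):
  if s[i,4]>100:
    q=P[l==i];r=cv2.minAreaRect(q[:,:2].astype(np.float32));print(s[i],r,np.median(q[:,2]))
E
```

```text
t: 1.63
ee_pos: [464.5, -302.3, 284.1]
orientation: [2.73, 1.551, 0.004]
ft_force: [-0.6, -0.7, 0.4]
width: 24.5
grasp_force: 0.0
t: 2.47
ee_pos: [693.6, -26.0, 282.0]
orientation: [2.104, 2.333, 0.002]
ft_force: [-0.9, -0.2, 0.6]
width: 0.5
grasp_force: 0.0
[[ 9.9000e-01  1.0000e-01  3.0000e-02  6.8547e+02]
 [ 1.0000e-01 -9.6000e-01 -2.7000e-01  4.8360e+01]
 [ 0.0000e+00  2.7000e-01 -9.6000e-01  4.4412e+02]
 [ 0.0000e+00  0.0000e+00  0.0000e+00  1.0000e+00]]
[692.05005736 -28.02640736 281.84040669] [-2.10450177e+00 -2.33207380e+00  5.56592782e-04]
281.33045191365414 1876.7519537129535 -1130.0326267135008 518.3800657680066
[166 173  31   9 244] ((603.4730834960938, -36.90780258178711), (34.18975830078125, 8.176593780517578), 6.384735107421875) 111.69554808102356
[175 210  30   8 236] ((614.8375244140625, -80.7824935913086), (34.0449104309082, 8.002737045288086), 4.7688307762146) 111.46536938735633
[172 243  29   9 232] ((612.2772827148438, -126.16737365722656), (34.60266876220703, 8.16051197052002), 5.151110649108887) 111.40436597564343
```

View pics/w1.png

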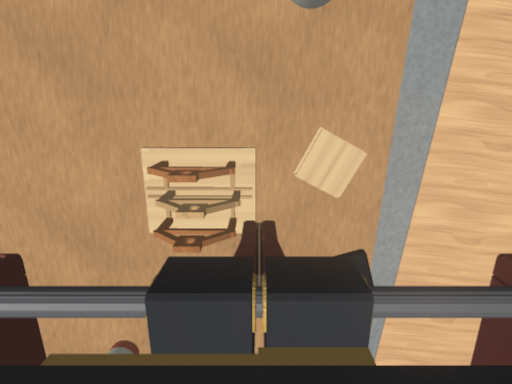

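The wrist view shows the three frames at rows 175, 210 and 243, with the middle one about 7 mm to the right (+x). The closed fingers are on its +x side. I'll go down beside the first frame's leg and touch it for a reference.

```bash
python3 -m creep '[0,0,-0.237,0,0,0,-0.237,0,0,0,-0.237,0,0,0,-0.237,0,0,0,-0.237,0,0,0,-0.237,0,0,0,-0.237,0,-0.01,-0.001,-0.237,0,-0.014,-0.0014,-0.237,0,-0.014,-0.0014,-0.237,0]'
python3 -m creep '[-0.001,0,0,0,-0.002,0,0,0,-0.003,0,0,0,-0.004,0,0,0,-0.005,-0.0005,0,0,-0.006,-0.0006,0,0]'
```

```text
t: 3.35
ee_pos: [677.0, -32.2, 47.5]
orientation: [2.109, 2.327, 0.001]
ft_force: [0.4, 0.9, -0.4]
width: 0.6
grasp_force: 0.0
t: 3.85
ee_pos: [671.2, -31.6, 45.8]
orientation: [2.108, 2.329, 0.0]
ft_force: [1.5, 0.3, 0.1]
width: 0.1
grasp_force: 0.8
```

```bash
for i in 1 2 3; do python3 -m creep '[-0.001,0,0,0,-0.001,0,0,0,-0.001,0,0,0]' | grep -E 'ee_pos|ft'; done
```

```text
ee_pos: [671.0, -31.6, 45.9]
ft_force: [3.5, -0.9, -0.5]
ee_pos: [670.8, -31.7, 46.0]
ft_force: [6.6, -0.8, -1.4]
ee_pos: [670.7, -31.7, 46.1]
ft_force: [9.5, -0.2, -3.8]
```

```bash
python3 -m creep '[0.025,0.0025,0,0,0.025,0.0025,0,0,0.025,-0.022,0,0,0.025,-0.045,0,0,0.025,-0.045,0,0,0.022,-0.045,0,0,0.019,-0.045,0,0,0.016,-0.045,0,0,0.016,-0.045,0,0,0.016,-0.045,0,0]'
python3 -m creep '[-0.001,0,0,0,-0.002,0,0,0,-0.003,0,0,0,-0.004,0,0,0,-0.005,0,0,0,-0.006,0,0,0,-0.006,0,0,0,-0.006,0,0,0]'
```

```text
t: 5.43
ee_pos: [683.8, -75.8, 45.7]
orientation: [-2.107, -2.33, 0.0]
ft_force: [-0.7, 0.1, 0.6]
width: 0.8
grasp_force: 0.0
t: 6.1
ee_pos: [678.1, -76.7, 45.8]
orientation: [2.108, 2.329, 0.0]
ft_force: [1.7, 1.2, 0.6]
width: 0.2
grasp_force: 0.8
```

```bash
python3 -m creep '[-0.001,0,0,0,-0.002,0,0,0,-0.0027,0,0,0,-0.0027,0,0,0,-0.0027,0,0,0,-0.0027,0,0,0]' | grep -E 'ee_pos|ft'
```

```text
ee_pos: [675.4, -76.8, 45.7]
ft_force: [2.7, -1.5, 0.4]
```

```bash
python3 -m creep '[0.015,0.0015,0,0,0.015,0.0015,0,0,0.015,0.02,0.04,0,0.015,0.045,0.08,0,0.015,0.047,0.12,0,0.015,0.047,0.16,0,0.015,0.047,0.2,0,0.015,0.047,0.2,0,0.015,0.047,0.2,0]' | grep -E 'ee_pos|ft'
python3 - <<'E'
from h import *
im,d,K,T=cam("wrist"); P=cloud(d,K,T)
X,Y,Z=P[...,0],P[...,1],P[...,2]
H=(abs(X-611)<160)&(abs(Y+76)<160)&(Z>104)&(Z<120)
n,l,s,c=cv2.connectedComponentsWithStats(H.astype(np.uint8))
for i in range(1,n):
  if s[i,4]>100:
    q=P[l==i];r=cv2.minAreaRect(q[:,:2].astype(np.float32));print(s[i],np.round(r[0],2),np.median(q[:,2]))
# rest from top
z=np.load('/tmp/top.npz');P=cloud(z['d'],z['K'],z['T']);X,Y,Z=P[...,0],P[...,1],P[...,2]
R=(abs(X-516)<120)&(abs(Y-300)<120)
q=P[R&(Z>3)&(Z<14)];print('foot',cv2.minAreaRect(q[:,:2].astype(np.float32)))
im=z['im'].astype(int)
red=R&(im[...,0]>110)&(im[...,1]<60)&(Z>30);print('red',np.nanmedian(P[red],0),red.sum())
q=P[R&(Z>40)&(im[...,1]>80)];print('pole',len(q),q.min(0),q.max(0));print(cv2.fitLine(q[:,:2].astype(np.float32),cv2.DIST_HUBER,0,.01,.01).ravel())
E
```

```text
ee_pos: [691.5, -29.7, 249.1]
ft_force: [-0.4, -0.7, -0.1]
[158 177  35   9 303] [603.46 -36.85] 111.5854626821311
[162 216  33  10 291] [607.74 -81.52] 111.53654092373006
foot ((515.6373901367188, 295.4188232421875), (223.40261840820312, 238.45401000976562), 89.17900848388672)
red [523.38715108 364.23308179  50.56560001] 7
pole 142 [518.96005282 232.76291647  43.61333874] [526.17252869 360.51500567  51.36408682]
[1.4776126e-02 9.9989080e-01 5.2253119e+02 2.9729291e+02]
```

```bash
python3 -m creep '[-0.168,0.3,-0.026,-0.114,-0.168,0.3,-0.026,-0.114,-0.168,0.3,-0.026,-0.114,-0.168,0.3,-0.026,-0.114,-0.168,0.3,-0.026,-0.114,-0.168,0.3,-0.026,-0.114,-0.168,0.3,-0.026,-0.114,-0.168,0.3,-0.026,-0.114,-0.168,0.3,-0.026,-0.114,-0.168,0.3,-0.026,-0.114]' 0.5
python3 - <<'E'
from h import *
im,d,K,T=cam("wrist"); save('w2.png',im); P=cloud(d,K,T);o=get_obs();print(o['ee_pos'],o['width'])
Y_=Ro.from_rotvec(o["orientation"]).as_matrix()[:,1];print('tooly deg',np.degrees(np.arctan2(Y_[1],Y_[0])))
X,Y,Z=P[...,0],P[...,1],P[...,2]
R=(abs(X-523)<25)&(abs(Y-300)<120)
i=im.astype(int)
red=R&(i[...,0]>90)&(i[...,1]<50)&(Z>30)&(Z<60);q=P[red];print('red',q.min(0),q.max(0),len(q))
q=P[R&(Z>46)&(Z<54)&(i[...,1]>75)];print('pole',len(q),q.min(0),q.max(0))
print(cv2.fitLine(q[:,:2].astype(np.float32),cv2.DIST_HUBER,0,.01,.01).ravel(), np.percentile(q[:,2],95))
q=P[R&(Z>46)&(Z<60)&(i[...,1]<75)&(i[...,0]<95)&(abs(X-523)>7)];h=np.histogram(q[:,1],np.arange(240,370,4));print(h)
E
```

```text
t: 8.23
ee_pos: [519.3, 271.8, 217.0]
orientation: [-2.232, -2.208, 0.008]
ft_force: [0.0, 0.1, 0.6]
width: 43.8
grasp_force: 0.0
[520.7043606  270.43833307 217.55596968] 44.00841950508533
tooly deg -0.668884739251833Traceback (most recent call last):
  File "<stdin>", line 7, in <module>
    return umr_minimum(a, axis, None, out, keepdims, initial, where)
ValueError: zero-size array to reduction operation minimum which has no identity
```

View pics/w2.png

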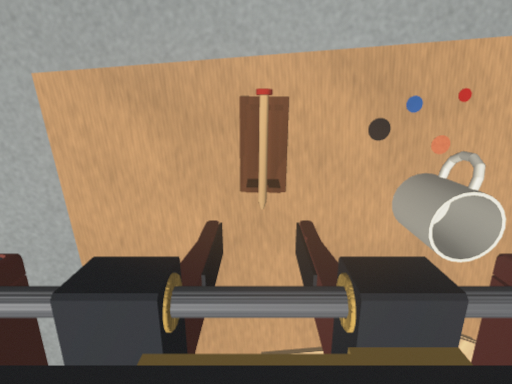

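The red head shows at (264,92) and the nose at (263,208), and the shank between the uprights is clear. I'll compute positions from the depth.

Run:
```python
from h import *
im,d,K,T=cam("wrist"); P=cloud(d,K,T); np.savez('/tmp/w2',im=im,d=d,K=K,T=T)
i=im.astype(int)
for r in range(86,214,6):
    c=slice(250,280); row=i[r,c]; z=P[r,c,2]
    m=(z>42)&(z<60); g=P[r,c][m&((row[:,1]>80)|(row[:,0]-row[:,1]>60))]
    print(r,len(g),g.mean(0).round(1) if len(g) else '', im[r,264])
def ray(u,v,z):
    x=T[:3,:3]@np.array([(u-K[0,2])/K[0,0],(v-K[1,2])/K[1,1],1]);return T[:3,3]+x*(z-T[2,3])/x[2]
print('head/shank',ray(264,95,52),'nose',ray(263,209,45))
# head rows in colour
print([(r,im[r,264].tolist()) for r in range(86,100)])
```

```text
86 0  [203 157 111]
92 16 [523.5 362.7  51.9] [173  60  49]
98 9 [524.  356.7  48.9] [209 170 118]
104 9 [524.  350.5  48.5] [206 167 117]
110 9 [522.8 344.3  48.6] [202 164 114]
116 9 [522.8 338.   48.5] [198 160 112]
122 9 [522.7 331.6  48.3] [195 158 110]
128 9 [522.7 325.1  48.4] [190 154 107]
134 9 [522.6 318.6  48.7] [186 151 105]
140 9 [522.5 312.   48.2] [182 148 104]
146 9 [522.5 305.4  49.1] [176 143 100]
152 9 [522.4 298.7  48.7] [171 138  97]
158 9 [522.4 291.8  48.3] [168 136  95]
164 9 [522.3 284.9  48.5] [162 130  91]
170 8 [521.7 278.   48.7] [157 128  90]
176 8 [521.6 270.9  48.6] [154 124  88]
182 8 [521.5 263.8  48.7] [149 120  84]
188 8 [521.5 256.6  48.6] [145 117  83]
194 8 [521.4 249.3  48.7] [141 114  81]
200 8 [521.3 241.7  48.1] [142 114  80]
206 4 [521.3 233.7  46.5] [184 142 100]
212 0  [185 144 100]
head/shank [526.1317649  359.60774114  52.        ] nose [524.24492514 229.37527141  45.        ]
[(86, [203, 157, 111]), (87, [187, 110, 79]), (88, [183, 62, 50]), (89, [185, 62, 51]), (90, [183, 62, 51]), (91, [180, 62, 50]), (92, [173, 60, 49]), (93, [186, 129, 91]), (94, [204, 163, 113]), (95, [211, 170, 119]), (96, [209, 170, 118]), (97, [209, 169, 117]), (98, [209, 170, 118]), (99, [208, 168, 117])]
```

```bash
python3 -m creep '[0.0006,0.0405,0,-0.003,0.0006,0.0605,0,-0.003,0.0006,0.0605,-0.04,-0.003,0.0006,0.0605,-0.08,-0.003,0.0006,0.0605,-0.12,-0.003,0.0006,0.0605,-0.16,-0.003,0.0006,0.0605,-0.18,-0.003,0.0006,0.0605,-0.1937,-0.003,0.0006,0.0605,-0.1937,-0.003,0.0006,0.0605,-0.1937,-0.003]'
python3 -m creep '[0,0,0,0,0,0,0,0,0,0,0,0,0,0,0,0,0,0,0,0,0,0,0,0,0,0,0,0]' 0
```

```text
t: 9.17
ee_pos: [523.8, 329.8, 25.8]
orientation: [-2.242, -2.2, 0.001]
ft_force: [0.7, 0.5, 0.6]
width: 43.7
grasp_force: 0.0
t: 9.75
ee_pos: [523.7, 331.2, 26.6]
orientation: [2.24, 2.202, 0.002]
ft_force: [1.1, -0.6, 3.1]
width: 9.2
grasp_force: 30.0
```

```bash
python3 -m creep '[0,0,0.02,0,0,0,0.05,0,0,0,0.05,0]' | grep -E 'ee|ft|wid'
python3 -m creep '[0.01,-0.036,0,0.017,0.02,-0.072,0,0.034,0.03,-0.108,0,0.051,0.04,-0.144,0,0.068,0.05,-0.18,0,0.085,0.058,-0.21,0,0.1,0.0645,-0.234,0,0.116,0.0679,-0.2448,0,0.116,0.0679,-0.2448,0,0.116,0.0679,-0.2448,0,0.116]'
python3 - <<'E'
from h import *
im,d,K,T=cam("wrist"); save('w3.png',im); np.savez('/tmp/w3',im=im,d=d,K=K,T=T); o=get_obs();print(o['ee_pos'],o['width'],o['orientation'])
im,d,K,T=cam("scene"); save('s3.png',cv2.resize(im[120:260,180:340],None,fx=4,fy=4,interpolation=3)); np.savez('/tmp/s3',im=im,d=d,K=K,T=T)
E
```

```text
ee_pos: [525.5, 332.4, 80.3]
ft_force: [1.6, 0.7, 1.0]
width: 9.4
t: 10.83
ee_pos: [590.7, 86.3, 75.7]
orientation: [-2.111, -2.326, 0.0]
ft_force: [-1.0, -0.5, 0.3]
width: 9.6
grasp_force: 30.0
[590.49263639  86.97668715  75.73932743] 9.22336652529383 [-2.10918428e+00 -2.32742856e+00  3.67484510e-04]
```

View pics/w3.png

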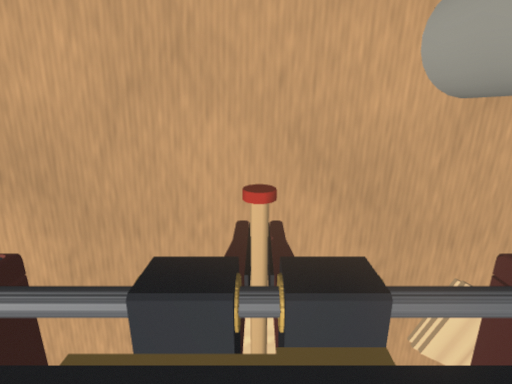

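View pics/s3.png

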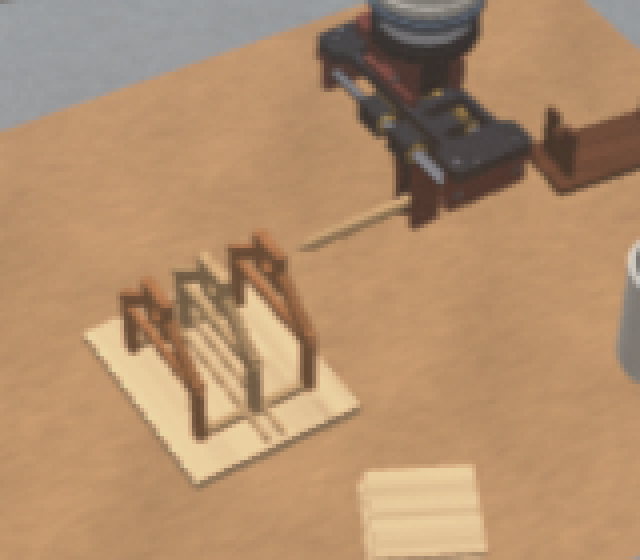

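The wrist view shows the pole held, with its red head at (259,193). The scene crop shows the nose at about (300,248), just short of the first block. I'll check the alignment in the top view, comparing the pole line with the blocks.

Run:
```python
from h import *
c,s=np.cos(np.radians(5.65)),np.sin(np.radians(5.65)); A=np.array([[c,s],[-s,c]])
def loc(q): return np.c_[(q[:,:2]-[607.5,-82.2])@A.T,q[:,2]]
for n in("top","scene"):
    im,d,K,T=cam(n); P=cloud(d,K,T); L=loc(P.reshape(-1,3)).reshape(P.shape)
    X,Y,Z=L[...,0],L[...,1],L[...,2]
    for a,b in((41,49),(-4,4),(-49,-41)):
        q=L[(abs(X)<30)&(Y>a-4)&(Y<b+4)&(Z>106)&(Z<118)]
        if len(q): print(n,'block',((q.min(0)+q.max(0))/2).round(1),len(q))
    q=L[(abs(X)<14)&(Y>60)&(Y<150)&(Z>80)&(Z<110)]; print(n,'pole',len(q))
    for y in range(60,150,10):
        m=q[(q[:,1]>=y)&(q[:,1]<y+10)]
        if len(m): print(y,m.mean(0).round(1),m[:,2].max().round(1),len(m))
z=np.load('/tmp/w3.npz');P=cloud(z['d'],z['K'],z['T']);q=P[185:202,243:276];q=loc(q[(abs(q[...,2]-100)<25)]);print('head w',q.mean(0),q.max(0))
q=P[203:220,252:268];q=loc(q[(abs(q[...,2]-98)<15)]);print('shank w',q.mean(0),q.max(0))
```

```text
top block [ -0.3  44.3 110.4] 39
top block [ -0.2  -0.7 110.2] 45
top block [ 1.000e-01 -4.550e+01  1.096e+02] 43
top pole 72
70 [-1.8 75.6 94.4] 96.7 9
80 [-2.5 85.1 95.3] 97.2 16
90 [-1.4 95.1 95.7] 98.3 14
100 [ -2.2 105.8  95.4] 98.6 14
110 [ -1.5 115.1  94.8] 98.1 15
120 [ -2.2 121.3  94.8] 95.1 4
scene block [  0.7  42.5 109.5] 29
scene block [  2.6  -2.7 110.4] 33
scene block [  4.4 -47.6 110.4] 34
scene pole 88
60 [-1.2 69.8 92.1] 92.1 1
70 [ 1.7 74.7 93.3] 97.1 9
80 [ 2.7 84.5 94.1] 98.6 12
90 [ 3.  95.3 94.1] 98.1 12
100 [  3.6 104.   95.9] 102.5 11
110 [  2.3 115.7  93.3] 96.9 11
120 [  2.2 124.6  93.9] 97.2 8
130 [  2.1 134.   93.2] 98.0 13
140 [  2.8 145.2  94.2] 97.8 11
head w [ -0.31540631 204.54291941  98.53500004] [  7.95612854 206.58649774 103.35071938]
shank w [-2.68312315e-02  1.94866184e+02  9.78558454e+01] [  3.86807646 200.69571909 102.69823636]
```

```bash
python3 -m creep '[0.0007,-0.004,0,0,0.0011,-0.008,0,0,0.0015,-0.012,0,0,0.0019,-0.016,0,0,0.0023,-0.02,0,0,0.0027,-0.024,0,0,0.0031,-0.028,0,0,0.0035,-0.032,0,0,0.0039,-0.036,0,0,0.0039,-0.036,0,0]'
```

```text
t: 11.87
ee_pos: [595.0, 49.2, 76.0]
orientation: [2.11, 2.327, 0.0]
ft_force: [1.0, 0.0, -0.6]
width: 9.0
grasp_force: 30.0
```

```bash
python3 -m creep '[0.0004,-0.004,0,0,0.0008,-0.008,0,0,0.0012,-0.012,0,0,0.0016,-0.016,0,0,0.002,-0.02,0,0,0.0024,-0.024,0,0,0.0028,-0.028,0,0,0.0032,-0.032,0,0,0.0036,-0.036,0,0,0.0036,-0.036,0,0]'
python3 - <<'E'
from h import *
im,d,K,T=cam("scene"); save('s4.png',cv2.resize(im[150:250,190:310],None,fx=5,fy=5,interpolation=3))
E
```

```text
t: 12.7
ee_pos: [598.6, 13.3, 76.0]
orientation: [2.11, 2.327, -0.0]
ft_force: [0.4, -0.0, -0.4]
width: 9.4
grasp_force: 30.0
```

View pics/s4.png

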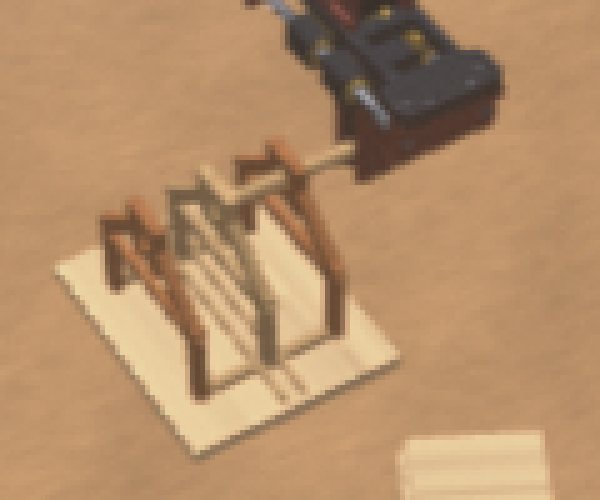

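The pole passes through the first frame and its nose is at the middle one, with no load on the wrist. I'll carry on.

```bash
python3 -m creep '[0.0004,-0.004,0,0,0.0008,-0.008,0,0,0.0012,-0.012,0,0,0.0016,-0.016,0,0,0.002,-0.02,0,0,0.0024,-0.024,0,0,0.0029,-0.029,0,0,0.0029,-0.029,0,0,0.0029,-0.029,0,0]'
```

```text
t: 13.5
ee_pos: [601.4, -15.4, 76.0]
orientation: [2.11, 2.327, -0.0]
ft_force: [0.3, -0.1, -0.1]
width: 8.9
grasp_force: 30.0
```

```bash
python3 -m creep '[0,0,0,0,0,0,0,0,0,0,0,0,-0.002,0.02,0,0,-0.004,0.041,0,0,-0.004,0.041,0,0,-0.004,0.041,0,0]' 0.4
python3 - <<'E'
from h import *
im,d,K,T=cam("wrist"); save('w5.png',im);P=cloud(d,K,T)
c,s=np.cos(np.radians(5.65)),np.sin(np.radians(5.65)); A=np.array([[c,s],[-s,c]])
i=im.astype(int);m=(i[...,0]>120)&(i[...,1]<80)&(i[...,2]<70)&(P[...,2]>70)&(P[...,2]<115)
q=P[m];print(len(q));v,u=np.nonzero(m);print(u.min(),u.max(),v.min(),v.max())
q=(q[:,:2]-[607.5,-82.2])@A.T;print(q.min(0),q.max(0),get_obs()['ee_pos'])
E
```

```text
t: 14.08
ee_pos: [597.2, 26.8, 75.9]
orientation: [-2.107, -2.33, 0.0]
ft_force: [-0.4, -0.5, 0.3]
width: 35.2
grasp_force: 0.0
268
245 275 264 279
[-7.2481297  95.21558961] [  9.12050804 104.45416446] [597.33854081  26.20362698  75.97063714]
```

View pics/w5.png

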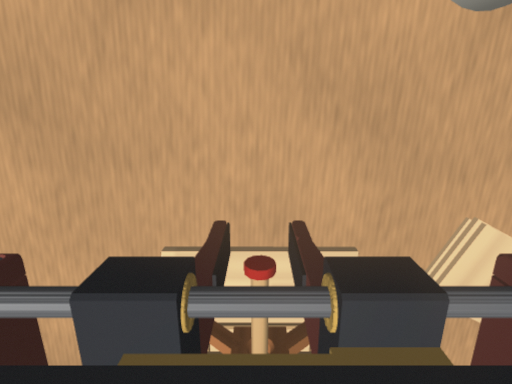

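The red head at (260,267) lies between the open pads, so I'll grip it and push on.

```bash
python3 -m creep '[0,0,0,0,0,0,0,0,0,0,0,0,0,0,0,0,0,0,0,0]' 0
python3 -m creep '[0.0004,-0.004,0,0,0.0008,-0.008,0,0,0.0012,-0.012,0,0,0.0016,-0.016,0,0,0.002,-0.02,0,0,0.0024,-0.024,0,0,0.0028,-0.028,0,0,0.0028,-0.028,0,0]'
```

```text
t: 14.55
ee_pos: [597.4, 25.6, 76.0]
orientation: [2.11, 2.328, -0.0]
ft_force: [-0.0, 0.4, -0.7]
width: 15.8
grasp_force: 30.0
t: 15.22
ee_pos: [600.3, -2.8, 76.0]
orientation: [2.11, 2.327, 0.0]
ft_force: [1.0, 0.0, 0.0]
width: 16.2
grasp_force: 30.0
```

```bash
python3 -m creep '[0.0004,-0.004,0,0,0.0008,-0.008,0,0,0.0012,-0.012,0,0,0.0014,-0.014,0,0,0.0016,-0.016,0,0,0.0016,-0.016,0,0]'|grep -E 'ee|ft|wid'
for i in 1 2 3 4; do python3 -m creep '[0.0001,-0.001,0,0,0.0001,-0.001,0,0]'|grep -E 'ee|ft|wid'; done
```

```text
ee_pos: [601.9, -18.4, 76.1]
ft_force: [0.7, -0.7, 1.4]
width: 16.2
ee_pos: [602.0, -19.0, 76.1]
ft_force: [0.8, 0.6, -0.1]
width: 16.1
ee_pos: [602.1, -19.9, 76.1]
ft_force: [0.4, 0.8, 2.2]
width: 16.0
ee_pos: [602.2, -20.9, 76.1]
ft_force: [0.3, 2.0, 3.1]
width: 16.1
ee_pos: [602.3, -22.0, 76.1]
ft_force: [0.5, 2.3, 3.3]
width: 16.2
```

```bash
for i in 1 2 3 4; do python3 -m creep '[0.0001,-0.001,0,0,0.0001,-0.001,0,0]'|grep -E 'ee|ft|wid'; done
```

```text
ee_pos: [602.4, -23.0, 76.1]
ft_force: [-0.5, 2.8, 4.1]
width: 16.4
ee_pos: [602.4, -23.2, 76.1]
ft_force: [1.2, 6.5, 3.9]
width: 16.3
ee_pos: [602.4, -23.2, 76.1]
ft_force: [-0.1, 12.2, 4.7]
width: 16.0
ee_pos: [602.4, -23.2, 76.1]
ft_force: [-0.6, 17.2, 4.9]
width: 16.3
```

Firm contact, but it could be the pads or the collar touching the frame. I'll release, back off, shut the fingers and push the head from behind.

```bash
python3 -m creep '[0,0.003,0,0,0,0.003,0,0,0,0.003,0,0,-0.001,0.015,0,0,-0.003,0.03,0,0,-0.003,0.03,0,0,-0.003,0.03,0,0]' 0.4|grep -E 'ee|ft|wid'
python3 -m creep '[0,0,0,0,0,0,0,0,0,0,0,0,0,0,0,0,0.0004,-0.004,0,0,0.0008,-0.008,0,0,0.0008,-0.008,0,0]' 0|grep -E 'ee|ft|wid'
for i in 1 2 3 4 5; do python3 -m creep '[0.0002,-0.002,0,0,0.0002,-0.002,0,0]'|grep -E 'ee|ft'; done
```

```text
ee_pos: [599.2, 5.2, 75.9]
ft_force: [0.6, 0.6, -0.5]
width: 35.0
ee_pos: [600.5, -4.9, 76.0]
ft_force: [-0.1, -0.3, -0.6]
width: 0.6
ee_pos: [600.6, -6.4, 76.0]
ft_force: [0.0, -0.5, -0.1]
ee_pos: [600.8, -8.2, 76.0]
ft_force: [0.7, -0.6, 0.3]
ee_pos: [601.0, -10.2, 76.0]
ft_force: [-0.6, -0.3, 0.1]
ee_pos: [601.2, -12.2, 76.0]
ft_force: [0.5, 0.1, 0.5]
ee_pos: [601.4, -14.2, 76.0]
ft_force: [0.0, -0.2, -0.5]
```

```bash
for i in 1 2 3 4 5 6; do python3 -m creep '[0.0001,-0.001,0,0,0.0001,-0.001,0,0]'|grep -E 'ee|ft'; done
```

```text
ee_pos: [601.5, -15.1, 76.0]
ft_force: [0.6, 1.0, -0.1]
ee_pos: [601.6, -16.1, 76.0]
ft_force: [-0.6, -0.7, 1.2]
ee_pos: [601.7, -17.1, 76.0]
ft_force: [-0.3, 0.1, 0.3]
ee_pos: [601.7, -17.3, 76.0]
ft_force: [-0.5, 4.3, 1.2]
ee_pos: [601.7, -17.3, 76.0]
ft_force: [-0.7, 10.3, 0.8]
ee_pos: [601.7, -17.4, 76.0]
ft_force: [-0.0, 14.7, 0.9]
```

The head stops hard exactly 6 mm (its own thickness) behind the earlier pad contact, so it is home. I'll back off and take a final look.

```bash
python3 -m creep '[-0.001,0.01,0,0,-0.004,0.04,0,0,-0.008,0.08,0,0,-0.01,0.1,0.03,0,-0.01,0.1,0.06,0,-0.01,0.1,0.06,0,-0.01,0.1,0.06,0,-0.01,0.1,0.06,0]'|grep -E 'ee|ft'
python3 - <<'E'
from h import *
im,d,K,T=cam("scene"); save('s6.png',cv2.resize(im[150:250,190:310],None,fx=5,fy=5,interpolation=3))
E
```

```text
ee_pos: [591.6, 79.8, 135.7]
ft_force: [0.2, -0.1, -0.5]
```

View pics/s6.png

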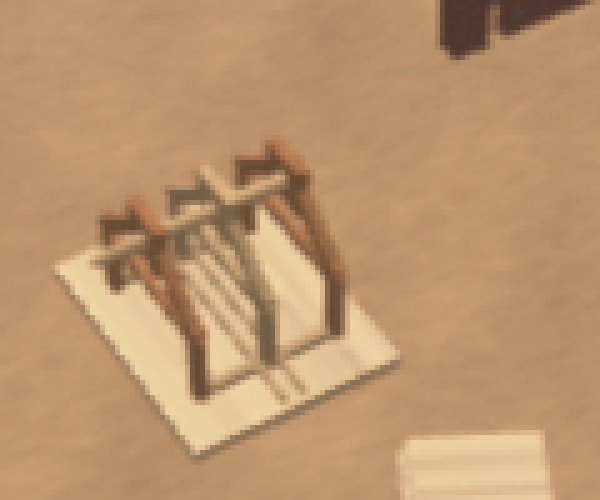

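The pole runs through all three frames. Its nose sticks out beyond the last one at (95,262), the head is hidden behind the first block, and the gripper is clear.

```bash
python3 -c "
from workcell import ticket
print(ticket.close_job())"
```

```text
the job is handed in; nothing more can be done
None
```

I pushed the middle frame back flush and threaded the ridge pole through all three frames until its red head stopped against the first; the job is handed in, but no verdict came back.

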